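# Un-nest a sample cup from its dish and put both in their size rows

## Robot

A 6-joint arm with a two-finger parallel gripper is mounted at the origin on the work surface. World frame = base frame: x ahead of the robot, y to its left, z up, the work surface at z = 0. Lengths are in m, angles in rad, forces in N, time in s.
With the tool pointing down it reaches from about 0.35 to 0.85 m from the base axis. Payload 8.1 kg.
Tool frame: the origin (TCP) lies at the very end of the fingers, on their centre line; the grasp point (between the pads) lies 19 mm behind it (grasp_offset is the distance from the TCP to the grasp point, in m); z points along the fingers, y is the direction in which the jaws open and shut (so a half turn about z gives the same grasp; the last joint's range is limited). The gripper opens to 93 mm and grips with 3 to 60 N. Pads are 15 mm wide; open, the fingers measure 128 mm over their backs; the gripper's body (75 mm by 188 mm) begins 65 mm behind the grasp point.
Start: joints at [1.085, 0.13, 1.488, -0, 1.523, -0.085], TCP at [0.234, 0.552, 0.219] pointing down, gripper open.
Joint ranges: [-2.96, 2.96], [-0.89, 2.26], [0.02, 2.5], [-1.34, 4.48], [0, 2.73], [-2.66, 2.66]. Speed limits (rad/s): [2.39, 2.39, 2.79, 3.14, 3.14, 3.14].

## Interface

Orientations are given as a rotation vector (axis times angle).
In Python, from plant import read_state, read_camera, close_job, search_frame, masks_of, grasp_offset gives the robot as it stands.
- The arm moves only by the tool drive_tool, never from a script. Its argument "plan" is a list of rows, each an object with "claw": the closure, from 0 (fully open) to 1 (shut); "linear": the shift along the tool's x, y, z in cm, a list of three; "angular": the turn, a rotation vector about the tool's x, y, z in degrees, a list of three. In form: [{"claw": claw, "linear": [tx, ty, tz], "angular": [ax, ay, az]}, ...]. A call has 1 to 12 rows; each row shifts and turns the commanded pose from where the row before left it, along the tool's axes as they then stand; what a row does not reach is not made up. A row lasts 1/8 s, in which the tool goes at most 62.5 mm and 10.7 degrees, less where a joint would pass 70% of its speed; a pose out of reach is approached as far as the arm can. A call is refused whole if a number of a shift passes 6.25 or a number of a turn 10.7, either way. A call with a gripper value outside its range is refused whole. The fingers move at their own pace and stop on an object; "newtons" is the grip in N (left out, the last holds). Time passes only in rows, so rows that do not move let the fingers close. It gives the time, the measured TCP pose, the force and the opening at its end, in the units of the state.
- read_state(): the state, without advancing time (a new reading comes with each control period).
- read_camera(name): name is "scene" or "top"; returns a dict with "pixels" (400x640x3 uint8, red, green, blue), "K" (3x3 intrinsics, pixels), "xyz" and "attitude" of the camera in the world. Camera axes: x right, y up, looking along -z (the intrinsics and any distortion apply to the point x, -y, -z); pixel columns grow to the right and rows downward; lengths in m; the calibration is good to about 2 mm. A picture is of the moment at which its call begins. There is no depth.
- close_job(): hands the job in, once; it reports no verdict.
Trained networks look in a picture, given as the dict that the camera call returned (one of the last four; its "shot" number tells which), for a name from the list of things; names that differ only in an ending like _2 or _b are one class to them, and where a whole thing is asked for, a point or a joint stands for the part that bears it (a point fixed in the world has none). Each returns a list of dicts, best first, with "p" (0 to 1); they miss things now and then, are a little off and sometimes report something else, mostly with a low value. They report only what shows in the picture. A call takes as long as a camera call. They do not tell look-alikes from the thing itself.
- search_frame(picture, label): "at" ([x, y, z] in m, in world coordinates, good to about 4 mm: the middle of the surface that is visible of it).
- masks_of(picture, label): "mask" (400x640 bool, what is visible of it).
The state is a dict: "t": time; "q": joint angles; "dq": joint speeds; "joint_torque": joint torques, N m; "tool_pos": TCP position; "orientation": TCP orientation; "force": force on the tool from outside, world axes, zero at the start; "wrist_torque": the same for the moment, N m; "opening": finger opening in m.
Only numpy, scipy, OpenCV 4.12 (cv2) and the standard library are available. Lean on these libraries where they do the work, as an engineer would, in place of code of your own. Each camera call takes 0.05 s, during which the arm holds its last target.

## Task

A tall sample cup has been left standing inside a wide dish on the bench. Lift the cup out and set it down upright, not dropped, in the narrow row with the other cups; slide the empty dish along the bench, without lifting or tipping it, into the wide row until it meets the dish already there. Do not knock over or shift the other things on the bench.

Things in the scene. Friction and masses are not known exactly. Their poses are not given: they have to be found in the camera images.
- cup: White porcelain sample cup, round, straight-sided, open on top: outer diameter 46, height 100, wall 3, about 0.11 kg. At the start it stands on the dish's inner floor, up to 17 off the dish's centre, so its top is 66 above the dish's rim. Origin at the centre of its underside; z up its axis. Its yaw means nothing.
- dish: White porcelain dish, round, straight-sided, open on top: outer diameter 104, height 40, wall 5, floor 6 thick, about 0.3 kg; too wide for a gripper to span. Stands on the bench in front of the rows with the cup inside. It slides at a few newtons when its wall is pushed from outside or from inside. Origin at the centre of its underside; z up. Its yaw means nothing.
- narrow_row: Row fixed on the bench: two aluminium rails (10 thick, 14 high) 62 apart inside, no floor, mouth towards the robot (flared back to x = -20), 24 high end stop with inner face at x = 225. Origin: on the bench, mid-mouth, where the straight rails begin; x runs into the row. Two cups fill it from x = 128 on; the new cup stands wholly between the rails before them (centre x 25 to 104). Left or right varies.
- wide_row: Row fixed on the bench: two aluminium rails (10 thick, 14 high) 116 apart inside, no floor, mouth towards the robot (flared back to x = -20), 24 high end stop with inner face at x = 225. Origin: on the bench, mid-mouth, where the straight rails begin; x runs into the row. A dish already stands about 2 from the stop (centre x = 171); the new one goes in front of it (centre x about 67).
- dish2: White porcelain dish, round, straight-sided, open on top: outer diameter 104, height 40, wall 5, floor 6 thick. The dish already in the wide row, by its end stop; loose. Origin at the centre of its underside.
- cup2: White porcelain sample cup, round, straight-sided, open on top: outer diameter 46, height 100, wall 3. The farther cup already in the narrow row, by its stop; loose. Origin at the centre of its underside.
- cup3: White porcelain sample cup, round, straight-sided, open on top: outer diameter 46, height 100, wall 3. The nearer cup already in the narrow row; loose. Origin at the centre of its underside.
- spatula: Steel spatula, 160 long, lying flat on the bench between the rows; loose, to be left alone. Origin at the middle of its underside, x along it.
- bottle_a: White capped bottle, diameter 64, height 150, standing at the right of the rows; loose, to be left alone. Origin at the centre of its underside.
- bottle_b: Amber bottle with black cap, diameter 52, height 120, standing at the left of the rows; loose, to be left alone. Origin at the centre of its underside.
- flask: Clear glass conical flask, diameter 80, height 122, standing at the right of the rows; loose, to be left alone. Origin at the centre of its underside.
There are look-alikes about, which are no part of the job. What is shaped like the cup but green is not meant. What is shaped like the dish but black or blue is not meant.

How it is judged:
At the end, for the whole second after the job is handed in: The cup stands upright on the bench wholly between the rails of the narrow row, in front of the two cups there; the dish lies flat on the bench between the rails of the wide row, no more than about 8 mm short of touching the dish already there; both are released and at rest (x of cup in the frame of narrow_row between 0.018 and 0.125 m and y of cup in the frame of narrow_row between -0.0115 and 0.0115 m and height (world z) of cup below 0.005 m and angle between cup's own z axis and vertical below 0.08 rad and linear speed of each of cup, dish below 0.02 m/s and horizontal distance between dish and dish2 below 0.113 m and x of dish in the frame of wide_row below 0.12 m and y of dish in the frame of wide_row between -0.0095 and 0.0095 m and height (world z) of dish below 0.004 m and angle between dish's own z axis and vertical below 0.06 rad).
It fails at once if the dish is lifted more than 12 mm or tipped by more than about 10 degrees (height (world z) of dish above 0.012 m or angle between dish's own z axis and vertical above 0.18 rad).
It fails at once if the cup is tipped by more than about 45 degrees (angle between cup's own z axis and vertical above 0.8 rad).
It fails at once if the cup is let fall: more than 20 mm above the bench, moving at over 0.3 m/s, with no finger on it (height (world z) of cup above 0.02 m and linear speed of cup above 0.3 m/s and contact force between cup and the fingers below 0.02 N).
It fails at once if another thing on the bench is shifted by more than 25 mm or knocked over (distance of any of dish2, cup2, cup3, spatula, bottle_a, bottle_b, flask from where it was at the start of the episode above 0.025 m or angle between any of dish2, cup2, cup3, bottle_a, bottle_b, flask's own z axis and vertical above 0.5 rad).
It also fails if it takes over 64 s, if anything falls off the work surface, if the arm or the gripper's body presses on something with over 40 N, if the wrist force passes 120 N, or if a joint passes its speed limit or range.

## Working session

There is one attempt and no reset: what is moved stays moved. The work goes in short steps, Python scripts to look and compute and a tool call to move; the robot and the scene stay as the last step left them, time stands still between calls to the robot, and variables do not carry over. Pictures are saved under pics/ and viewed, and the job is handed in when it is done.

Besides the shell and the picture viewer there is one more tool, called after "Call:" in YAML: its name, and indented under it one key for each argument. drive_tool: Moves the arm, as the interface text tells. Its arguments: {"type":"object","properties":{"plan":{"type":"array"},"newtons":{"type":"number"}},"required":["plan"]}

```bash
mkdir -p pics; ls; python3 - <<'E'
from plant import *
import cv2,numpy as np
s=read_state();print(s)
print(grasp_offset)
for n in("scene","top"):
    p=read_camera(n);cv2.imwrite(f"pics/{n}0.png",p["pixels"][:,:,::-1]);print(n,p["K"],p["xyz"],p["attitude"],p.keys())
    for l in("cup","dish","narrow_row","wide_row","spatula","bottle_a","flask"):
        for d in search_frame(p,l): print(l,round(d["p"],2),np.round(d["at"],3))
E
```

```text
pics
{'t': 0.0, 'q': array([ 1.08459777e+00,  1.31160883e-01,  1.48931031e+00,  2.44407619e-05,
        1.52297182e+00, -8.54262369e-02]), 'dq': array([-0.00033189, -0.00239214, -0.00084386, -0.00106412, -0.0014334 ,
        0.00012005]), 'joint_torque': array([ 1.45286343e-03, -5.59847188e+01, -4.91762817e+01,  7.70515809e-02,
        3.54996650e-02, -1.45638664e-04]), 'tool_pos': array([0.23379322, 0.55195143, 0.21757057]), 'orientation': array([-6.25220122e-01, -3.07819294e+00,  2.77733744e-03]), 'force': array([0.68126104, 0.5404174 , 0.79424137]), 'wrist_torque': array([-0.00635285, -0.03894084,  0.01834276]), 'opening': 0.09306638143294788}
0.0188
scene [[388.71058089   0.         318.42482132]
 [  0.         388.71058089 197.43071999]
 [  0.           0.           1.        ]] [ 1.14692832 -0.1488747   0.94108352] [0.50648721 0.39980986 1.28967533] dict_keys(['pixels', 'K', 'xyz', 'attitude', 'shot'])
cup 0.93 [0.768 0.197 0.068]
cup 0.77 [0.319 0.154 0.07 ]
cup 0.59 [0.724 0.189 0.068]
cup 0.58 [0.463 0.035 0.072]
cup 0.35 [ 0.667 -0.373  0.05 ]
dish 0.96 [ 0.725 -0.171  0.00
[... 398 characters left out ...]
 [  0.           0.           1.        ]] [ 0.41795763 -0.02330919  1.44138836] [ 0.06283194 -0.05251342 -1.59880665] dict_keys(['pixels', 'K', 'xyz', 'attitude', 'shot'])
cup 0.85 [0.298 0.159 0.042]
cup 0.72 [0.775 0.208 0.067]
cup 0.66 [0.449 0.042 0.009]
cup 0.63 [0.72  0.198 0.056]
dish 0.96 [ 0.722 -0.174  0.009]
dish 0.93 [ 0.287 -0.189  0.008]
dish 0.62 [0.455 0.044 0.005]
narrow_row 0.74 [0.675 0.182 0.012]
wide_row 0.62 [ 0.693 -0.181  0.01 ]
wide_row 0.28 [ 0.448 -0.384  0.102]
spatula 0.9 [ 0.747 -0.009  0.005]
spatula 0.6 [0.45  0.048 0.008]
bottle_a 0.87 [ 0.451 -0.387  0.104]
bottle_a 0.71 [0.543 0.374 0.081]
flask 0.67 [ 0.646 -0.362  0.049]
flask 0.53 [ 0.744 -0.007  0.003]
```

View pics/scene0.png

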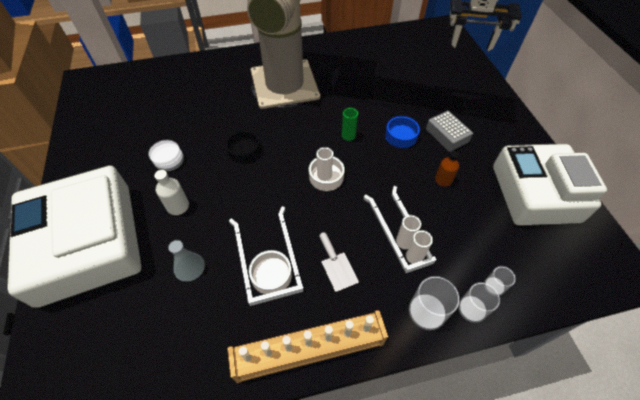

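View pics/top0.png

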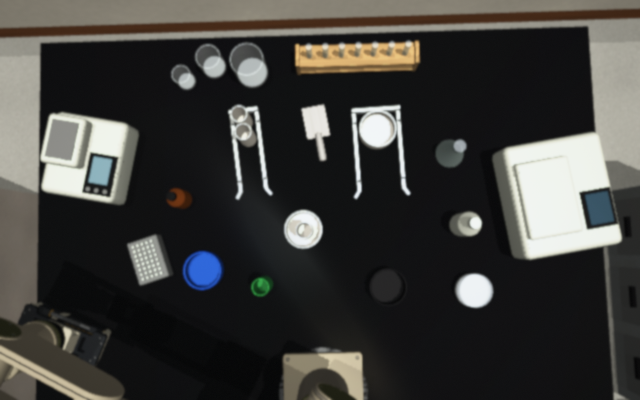

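The job cup and dish are the white pair at scene (326,172) / top (303,229). Things that could be mistaken for them:
- Green cup: scene (349,124), top (261,287).
- Blue dish: scene (403,130), top (202,270).
- Black dish: scene (243,147), top (387,285).
- White round thing: scene (165,155), top (474,290).
- The cups and dish already in the rows.

Next I'll look at close crops.

```bash
cat > h.py <<'E'
import numpy as np,cv2
from scipy.spatial.transform import Rotation as R
from plant import *
def proj(p,P):
    c=(np.atleast_2d(P)-p["xyz"])@R.from_rotvec(p["attitude"]).as_matrix()
    u=p["K"][0,0]*c[:,0]/-c[:,2]+p["K"][0,2]; v=p["K"][1,1]*-c[:,1]/-c[:,2]+p["K"][1,2]
    return np.stack([u,v],1)
def back(p,uv,z):
    uv=np.atleast_2d(uv); d=np.stack([(uv[:,0]-p["K"][0,2])/p["K"][0,0],-(uv[:,1]-p["K"][1,2])/p["K"][1,1],-np.ones(len(uv))],1)
    d=d@R.from_rotvec(p["attitude"]).as_matrix().T
    return p["xyz"]+d*((z-p["xyz"][2])/d[:,2])[:,None]
def crop(p,c,w,h,s,name,curves=()):
    # curves: list of (Nx2 px,color)
    x0,y0=int(c[0]-w/2),int(c[1]-h/2)
    im=p["pixels"][y0:y0+h,x0:x0+w,::-1]; im=cv2.resize(im,None,fx=s,fy=s,interpolation=cv2.INTER_CUBIC)
    for q,col in curves:
        q=np.round(((q-[x0,y0])+.5)*s).astype(np.int32); cv2.polylines(im,[q],False,col,1)
    cv2.imwrite(name,im)
def circ(x,y,r,z,n=60):
    a=np.linspace(0,2*np.pi,n); return np.stack([x+r*np.cos(a),y+r*np.sin(a),0*a+z],1)
E
python3 - <<'E'
from h import *
t=read_camera("top");s=read_camera("scene")
import pickle;pickle.dump((t,s),open("p0.pkl","wb"))
crop(t,(303,229),90,70,6,"pics/t1.png");crop(s,(326,165),90,70,6,"pics/s1.png")
crop(t,(320,150),200,110,4,"pics/t2.png")
for p,n in((t,"top"),(s,"scene")):
  for l in("cup","dish","narrow_row","wide_row"):
    for m in masks_of(p,l):
        ys,xs=np.nonzero(m["mask"]); print(n,l,round(m["p"],2),xs.min(),xs.max(),ys.min(),ys.max(),len(xs))
E
```

```text
top cup 0.88 233 256 123 147 413
top cup 0.78 252 273 276 295 326
top cup 0.68 230 252 106 126 324
top cup 0.56 436 465 140 167 668
top cup 0.47 295 313 222 238 246
top dish 0.97 285 321 210 248 858
top dish 0.68 367 407 268 306 1206
top dish 0.65 183 223 252 289 1216
top narrow_row 0.89 230 272 107 198 747
top wide_row 0.75 352 408 106 198 956
top wide_row 0.65 235 255 124 145 331
scene cup 0.93 316 332 148 180 498
scene cup 0.79 407 431 231 262 545
scene cup 0.77 342 357 108 140 418
scene cup 0.66 396 420 216 248 507
scene dish 0.89 250 291 251 293 1430
scene dish 0.77 386 419 117 147 862
scene dish 0.66 225 260 131 162 934
scene dish 0.63 309 343 158 189 572
scene dish 0.51 320 357 233 290 956
scene narrow_row 0.6 364 434 189 272 790
scene wide_row 0.78 230 301 208 304 966
```

View pics/t1.png

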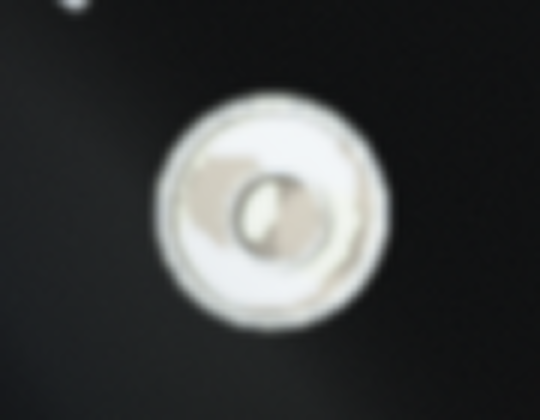

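View pics/s1.png

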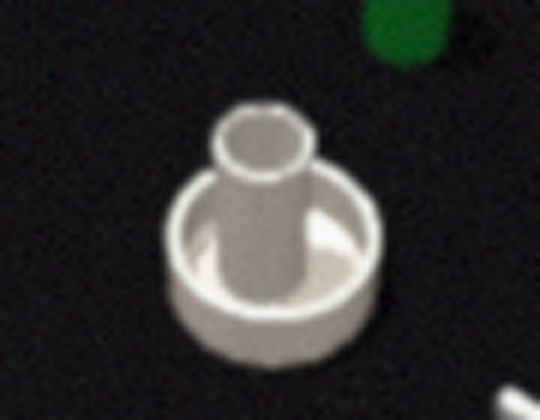

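View pics/t2.png

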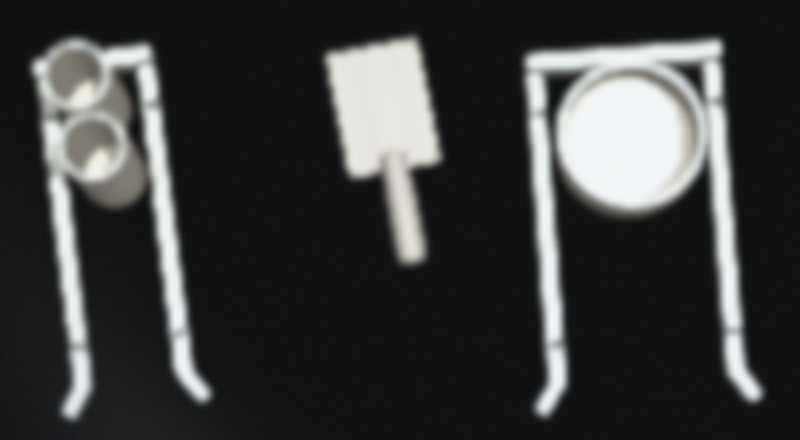

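```bash
cat > fit.py <<'E'
from h import *
import pickle,itertools
from scipy.optimize import minimize
t,s=pickle.load(open("p0.pkl","rb"))
S=4
def hull(p,P):return cv2.convexHull(proj(p,P).astype(np.float32))
def box(x0,x1,y0,y1,h):return np.array(list(itertools.product((x0,x1),(y0,y1),(0,h))))
def tf(P,q):
    c,n=np.cos(q[2]),np.sin(q[2]);P=P.copy();x,y=P[:,0].copy(),P[:,1].copy();P[:,0]=q[0]+c*x-n*y;P[:,1]=q[1]+n*x+c*y;return P
def fill(p,polys,roi):
    x0,y0,x1,y1=roi;m=np.zeros(((y1-y0)*S,(x1-x0)*S),np.uint8)
    for h in polys:
        cv2.fillPoly(m,[np.round((h.reshape(-1,2)-[x0,y0]+.5)*S*16-8).astype(np.int32)],255,shift=4)
    m=cv2.resize(m,(x1-x0,y1-y0),interpolation=cv2.INTER_AREA).astype(float)
    return cv2.GaussianBlur(m,(0,0),.8)
def ncc(a,b,w):
    a=a-np.average(a,weights=w);b=b-np.average(b,weights=w);return (w*a*b).sum()/np.sqrt((w*a*a).sum()*(w*b*b).sum()+1e-9)
def row(p,W,q0,obst):
    g=p["pixels"].mean(2);g=np.minimum(g,170)
    def parts(q):
        return [hull(p,tf(box(0,225,sg*W/2 if sg>0 else -W/2-10,W/2+10 if sg>0 else -W/2,14)/1000.,q)) for sg in(1,-1)]+[hull(p,tf(box(225,235,-W/2-10,W/2+10,24)/1000.,q))]
    # weight: rails x 8..112 plus stop outside
    wp=[hull(p,tf(box(8,obst,-W/2-30,W/2+30,0)/1000.,q0)),hull(p,tf(box(232,265,-W/2+25*(0),W/2+30,0)/1000.,q0))]
    allp=np.concatenate([x.reshape(-1,2) for x in wp]);roi=[int(allp[:,0].min())-6,int(allp[:,1].min())-6,int(allp[:,0].max())+6,int(allp[:,1].max())+6]
    w=fill(p,wp,roi)/255;I=g[roi[1]:roi[3],roi[0]:roi[2]]
    f=lambda q:-ncc(fill(p,parts(q),roi),I,w)
    r=minimize(f,q0,method="Nelder-Mead",options=dict(initial_simplex=np.array(q0)+np.array([[0,0,0],[.012,0,0],[0,.01,0],[0,0,.06]])))
    return r.x,r.fun
E
cat > f1.py <<'E'
from fit import *
G={}
for nm,W,px,ob in(("narrow",62,[(279/4+.0,350/4),(0,0)],100),("wide",116,0,95)):
    # init from top crop rails bends (crop origin 220,95)
    a={"narrow":((82,348),(178,332)),"wide":((557,345),(734,333))}[nm]
    b={"narrow":((45,65),(150,50)),"wide":((535,60),(716,50))}[nm]
    o=np.array([220,95.])
    A=back(t,np.array(a)/4+o,.014).mean(0);B=back(t,np.array(b)/4+o,.014).mean(0)
    q0=[A[0],A[1],np.arctan2(B[1]-A[1],B[0]-A[0])];print(nm,"init",np.round(q0,4),np.linalg.norm(B-A))
    for p,n in((t,"top"),(s,"scene")):
        q,f=row(p,W,q0,ob);q,f=row(p,W,q,ob);print(n,np.round(q,4),round(f,3));G[nm,n]=q
pickle.dump(G,open("rows.pkl","wb"))
# cup & dish
def rnd(p,q,kind):
    pass
g=dict(top=t,scene=s)
for n,p in g.items():
    cs=[]
    for nm,W in(("narrow",62),("wide",116)):
        q=G[nm,n]
        for y in(-W/2,W/2):
            cs.append((proj(p,tf(np.array([[0,y,14],[225,y,14]])/1000,q)),(0,0,255)))
        cs.append((proj(p,tf(np.array([[225,-W/2,24],[225,W/2,24]])/1000,q)),(0,0,255)))
    crop(p,(320,150) if n=="top" else (320,245),200,120,4,f"pics/{n}_rows.png",cs)
E
python3 f1.py
```

```text
narrow init [0.594  0.1828 0.0955] 0.20440924961680415
top [0.5699 0.1845 0.0885] -0.947
scene [0.5638 0.1822 0.1035] -0.774
wide init [ 0.584  -0.1808  0.033 ] 0.20390965204839512
top [ 0.5583 -0.1805  0.0475] -0.98
scene [ 0.5652 -0.1811  0.0441] -0.829
```

View pics/top_rows.png

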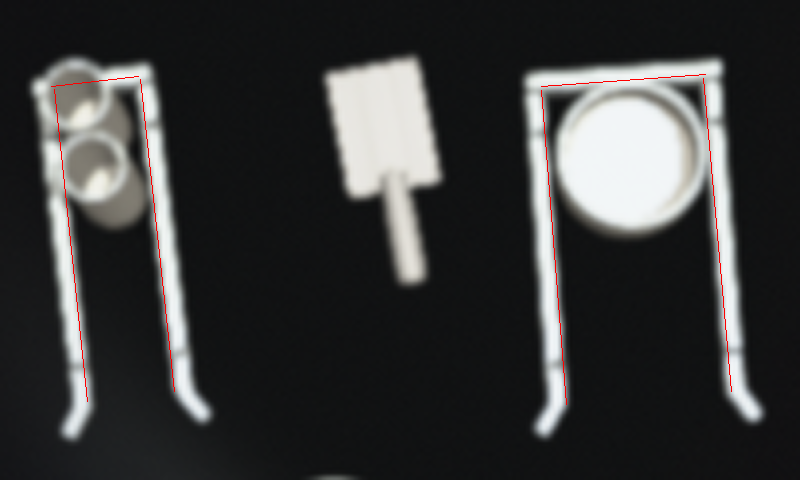

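View pics/scene_rows.png

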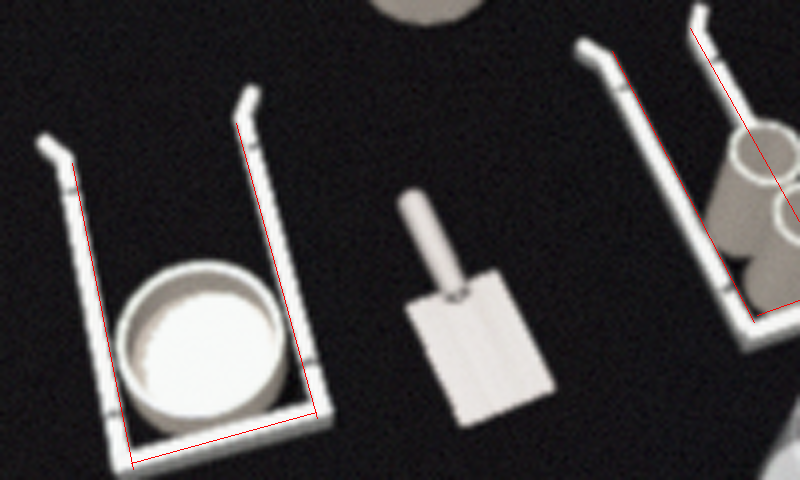

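```bash
cat > f2.py <<'E'
from fit import *
def cyl(x,y,r,z0,z1):return np.concatenate([circ(x,y,r,z0),circ(x,y,r,z1)])
D={}
for n,p in(("top",t),("scene",s)):
    c=proj(p,[[.455,.044,.02]])[0].astype(int);roi=[c[0]-28,c[1]-34,c[0]+28,c[1]+28]
    I=np.minimum(p["pixels"].max(2).astype(float),110)[roi[1]:roi[3],roi[0]:roi[2]]
    if n=="scene":
        I=I.copy(); 
        w=np.ones_like(I); w[:12,35:]=0
    else: w=np.ones_like(I)
    f=lambda q:-ncc(fill(p,[hull(p,cyl(q[0],q[1],.052,0,.04)),hull(p,cyl(q[2],q[3],.023,.006,.106))],roi),I,w)
    r=minimize(f,[.455,.044,.455,.044],method="Nelder-Mead",options=dict(initial_simplex=np.array([.455,.044,.455,.044])+np.vstack([np.zeros(4),np.eye(4)*.012]),maxiter=600))
    print(n,np.round(r.x,4),r.fun);D[n]=r.x
    for m in masks_of(p,"cup") if 0 else []: pass
E
python3 f2.py
python3 - <<'E'
# cup: compare rims by overlay
import runpy,sys
from fit import *
for n,p,cc in(("top",t,(303,229)),("scene",s,(326,165))):
    # ellipse centre pixels measured: top inner rim centre crop(283,217)/6, scene crop(264,141)/6
    o=np.array([cc[0]-45,cc[1]-35]);e={"top":(283,217),"scene":(264,141.5)}[n]
    uv=o+(np.array(e)+.5)/6-.5
    print(n,"cup from rim",back(p,uv,.106)[0]); d=back(p,o+(np.array({"top":(272,211),"scene":(273,240)}[n])+.5)/6-.5,.04)[0];print("dish",d)
    C=back(p,uv,.106)[0]
    crop(p,cc,90,70,6,f"pics/{n}_c.png",[(proj(p,circ(C[0],C[1],.023,.106)),(0,0,255)),(proj(p,circ(C[0],C[1],.02,.106)),(0,255,0)),(proj(p,circ(C[0],C[1],.023,.006)),(0,0,255)),(proj(p,circ(d[0],d[1],.052,.04)),(255,0,0)),(proj(p,circ(d[0],d[1],.052,.0)),(255,0,0))])
E
```

```text
top [0.4512 0.0434 0.4498 0.0573] -0.9481273121826296
scene [0.4518 0.0418 0.445  0.0371] -0.9834085319747986
top cup from rim [0.44742476 0.03486676 0.106     ]
dish [0.45177396 0.0427161  0.04      ]
scene cup from rim [0.44886323 0.03743838 0.106     ]
dish [0.45649125 0.04089289 0.04      ]
```

```bash
python3 -c "
import cv2,numpy as np
cv2.imwrite('pics/cc.png',np.vstack([cv2.imread('pics/top_c.png'),cv2.imread('pics/scene_c.png')])[:,:][::1])
cv2.imwrite('pics/cc.png',cv2.resize(np.hstack([cv2.imread('pics/top_c.png')[60:380,120:420],cv2.imread('pics/scene_c.png')[60:380,120:420]]),None,fx=1.3,fy=1.3))"
```

```text
(no output)
```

View pics/cc.png

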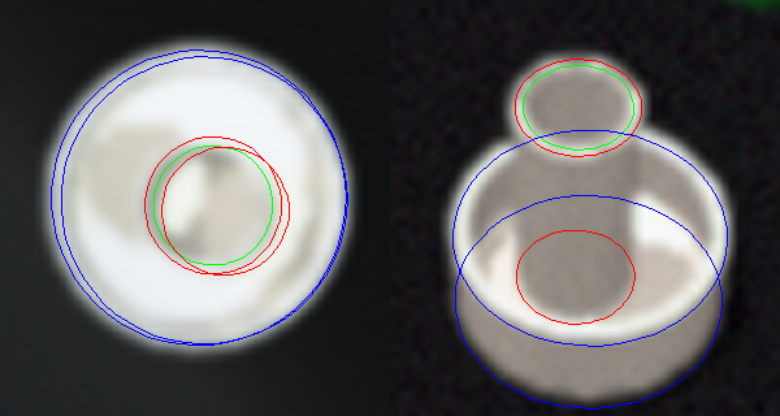

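```bash
cat > mv.py <<'E'
from h import *
import sys
def need(x,y,z,yaw):
    """tool-frame shift (cm) and turn about tool z (deg) to reach target; yaw = world direction of tool y mod pi"""
    s=read_state();r=R.from_rotvec(s["orientation"]).as_matrix()
    d=(np.array([x,y,z])-s["tool_pos"])@r*100
    a=np.arctan2(r[1,1],r[0,1]);dy=(yaw-a+np.pi/2)%np.pi-np.pi/2
    # tilt error of tool z vs down, in tool frame
    til=np.degrees(np.cross([0,0,1.],r.T@[0,0,-1.]))
    print("t",round(s["t"],2),"pos",np.round(s["tool_pos"],4),"y-yaw deg",round(np.degrees(a),1),"shift cm",np.round(d,2),"turn z deg",round(-np.degrees(dy),2),"tilt fix",np.round(til,2),"F",np.round(s["force"],1),"open",round(s["opening"],4)); 
    print(np.round(r,3).tolist())
if __name__=="__main__": 
    a=[float(v) for v in sys.argv[1:]]; need(*a[:3],a[3])
E
python3 mv.py .4475 .0365 .18 1.666
```

```text
t 1.3 pos [0.2341 0.5525 0.2186] y-yaw deg 67.0 shift cm [-39.78 -39.18   3.86] turn z deg -28.42 tilt fix [-0. -0.  0.] F [-0.1  0.   0.6] open 0.0933
[[-0.921, 0.39, -0.0], [0.39, 0.921, -0.0], [0.0, -0.0, -1.0]]
```

Call:
drive_tool:
  plan:
    - {"claw": 0,"linear": [-3.3,-3.25,0],"angular": [0,0,0]}
    - {"claw": 0,"linear": [-3.3,-3.25,0],"angular": [0,0,0]}
    - {"claw": 0,"linear": [-3.3,-3.25,0],"angular": [0,0,0]}
    - {"claw": 0,"linear": [-3.3,-3.25,0],"angular": [0,0,0]}
    - {"claw": 0,"linear": [-3.3,-3.25,0],"angular": [0,0,0]}
    - {"claw": 0,"linear": [-3.3,-3.25,0],"angular": [0,0,0]}
    - {"claw": 0,"linear": [-3.3,-3.25,0],"angular": [0,0,0]}
    - {"claw": 0,"linear": [-3.3,-3.25,0],"angular": [0,0,0]}
    - {"claw": 0,"linear": [-3.3,-3.25,0],"angular": [0,0,0]}
    - {"claw": 0,"linear": [-3.3,-3.25,0],"angular": [0,0,0]}
    - {"claw": 0,"linear": [-3.3,-3.25,0],"angular": [0,0,0]}
    - {"claw": 0,"linear": [-3.3,-3.25,0],"angular": [0,0,0]}

```text
t: 2.8
tool_pos: [0.447, 0.0373, 0.219]
orientation: [0.625, 3.078, 0.0]
force: [0.7, 1.0, -0.6]
opening: 0.0934
```

Call:
drive_tool:
  plan:
    - {"claw": 0,"linear": [0,0,0],"angular": [0,0,-9.5]}
    - {"claw": 0,"linear": [0,0,0],"angular": [0,0,-9.5]}
    - {"claw": 0,"linear": [0,0,0],"angular": [0,0,-9.4]}
    - {"claw": 0,"linear": [0,0,0],"angular": [0,0,0]}

```text
t: 3.3
tool_pos: [0.4466, 0.0388, 0.2187]
orientation: [-0.147, 3.138, -0.0]
force: [-0.4, -0.2, 1.0]
opening: 0.0929
```

```bash
python3 mv.py .4475 .0365 .057 1.666
```

```text
t 3.3 pos [0.4466 0.0388 0.2187] y-yaw deg 95.4 shift cm [-0.07 -0.24 16.17] turn z deg -0.08 tilt fix [-0.    0.01  0.  ] F [-0.4 -0.2  1. ] open 0.0929
[[-0.996, -0.094, 0.0], [-0.094, 0.996, -0.0], [-0.0, -0.0, -1.0]]
```

Call:
drive_tool:
  plan:
    - {"claw": 0,"linear": [-0.1,-0.2,4],"angular": [0,0,0]}
    - {"claw": 0,"linear": [0,0,5],"angular": [0,0,0]}
    - {"claw": 0,"linear": [0,0,4.5],"angular": [0,0,0]}
    - {"claw": 0,"linear": [0,0,2.7],"angular": [0,0,0]}
    - {"claw": 0,"linear": [0,0,0],"angular": [0,0,0]}
    - {"claw": 0,"linear": [0,0,0],"angular": [0,0,0]}

```text
t: 4.05
tool_pos: [0.4486, 0.037, 0.058]
orientation: [-0.146, 3.137, -0.0]
force: [0.6, 0.0, -0.3]
opening: 0.093
```

```bash
python3 - <<'E'
from h import *
for n,c in(("top",(303,229)),("scene",(326,160))):
    p=read_camera(n);crop(p,c,120,80,5,f"pics/{n}_g.png")
E
python3 mv.py .4475 .0365 .057 1.666; python3 -c "
import cv2,numpy as np
cv2.imwrite('pics/g.png',np.vstack([cv2.imread('pics/top_g.png')[50:350],cv2.imread('pics/scene_g.png')[:300]]))"
```

```text
t 4.15 pos [0.4492 0.037  0.0585] y-yaw deg 95.4 shift cm [ 0.18 -0.03  0.15] turn z deg -0.07 tilt fix [-0.02  0.18  0.  ] F [-0.   0.6  0. ] open 0.0929
[[-0.996, -0.094, 0.003], [-0.094, 0.996, -0.0], [-0.003, -0.0, -1.0]]
```

View pics/g.png

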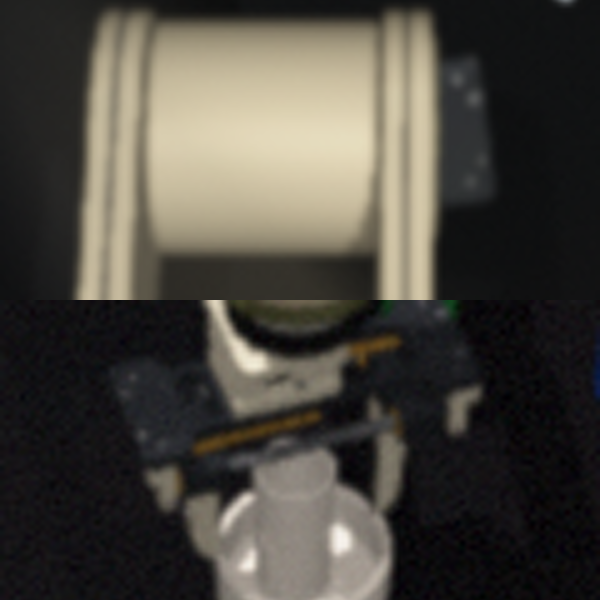

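The top view is blocked by the arm. In the scene crop the two fingers stand either side of the cup at about (200,520) and (388,470), both above the dish rim. I'll close the gripper.

Call:
drive_tool:
  plan:
    - {"claw": 0.3,"linear": [0.15,0,0],"angular": [0,0,0]}
    - {"claw": 0.4,"linear": [0,0,0],"angular": [0,0,0]}
    - {"claw": 0.5,"linear": [0,0,0],"angular": [0,0,0]}
    - {"claw": 0.7,"linear": [0,0,0],"angular": [0,0,0]}
    - {"claw": 0.8,"linear": [0,0,0],"angular": [0,0,0]}
    - {"claw": 0.8,"linear": [0,0,0],"angular": [0,0,0]}
    - {"claw": 0.8,"linear": [0,0,0],"angular": [0,0,0]}
  newtons: 15

```text
t: 5.03
tool_pos: [0.4461, 0.0368, 0.0565]
orientation: [0.149, -3.138, -0.0]
force: [-0.1, 0.9, -0.3]
opening: 0.0462
```

Opening is 46 mm, which matches the cup. I'll lift a little, then the rest.

Call:
drive_tool:
  plan:
    - {"claw": 0.8,"linear": [0,0,-0.5],"angular": [0,0,0]}
    - {"claw": 0.8,"linear": [0,0,-1],"angular": [0,0,0]}
    - {"claw": 0.8,"linear": [0,0,-2],"angular": [0,0,0]}
    - {"claw": 0.8,"linear": [0,0,-3],"angular": [0,0,0]}
    - {"claw": 0.8,"linear": [0,0,-2],"angular": [0,0,0]}
    - {"claw": 0.8,"linear": [0,0,-1],"angular": [0,0,0]}
    - {"claw": 0.8,"linear": [0,0,0],"angular": [0,0,0]}

```text
t: 5.9
tool_pos: [0.4467, 0.0368, 0.1524]
orientation: [-0.149, 3.137, -0.0]
force: [1.0, -0.1, -1.7]
opening: 0.0463
```

```bash
python3 - <<'E'
from h import *
p=read_camera("scene");crop(p,(326,165),160,120,5,"pics/lift.png")
import numpy as np
c,s_=np.cos(.096),np.sin(.096)
print(.567+.06*c,.1835+.06*s_)
E
python3 mv.py .6267 .1893 .151 1.666
```

```text
0.6267237322714209 0.189251156715969
t 5.95 pos [0.4462 0.0368 0.1515] y-yaw deg 95.4 shift cm [-19.41  13.47   0.05] turn z deg -0.02 tilt fix [-0.  0.  0.] F [ 0.2  0.2 -1.8] open 0.0465
[[-0.996, -0.095, 0.0], [-0.095, 0.996, -0.0], [-0.0, -0.0, -1.0]]
```

View pics/lift.png

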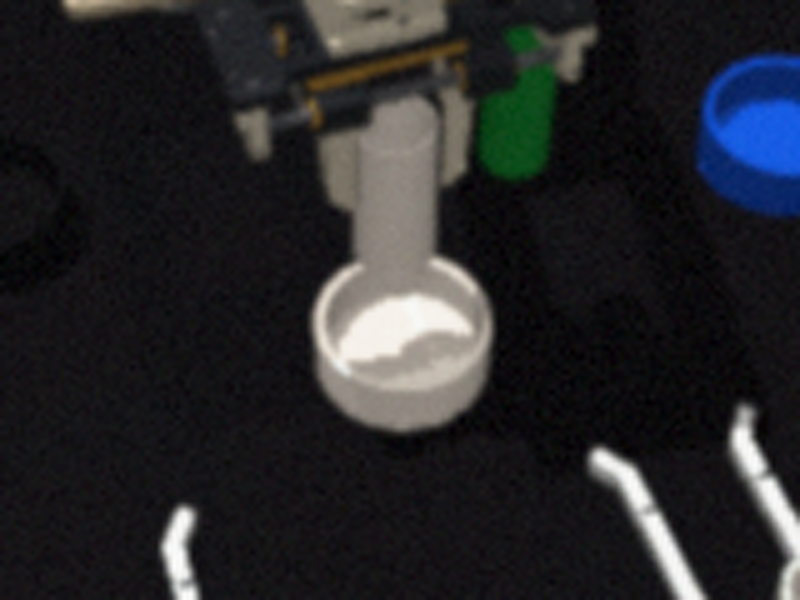

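The cup hangs clear above the dish at crop (397,190), and the dish is flat and empty at (403,340). Now over to the narrow row.

Call:
drive_tool:
  plan:
    - {"claw": 0.8,"linear": [-1.4,1,0],"angular": [0,0,0]}
    - {"claw": 0.8,"linear": [-2.4,1.7,0],"angular": [0,0,0]}
    - {"claw": 0.8,"linear": [-2.6,1.8,0],"angular": [0,0,0]}
    - {"claw": 0.8,"linear": [-2.8,2,0],"angular": [0,0,0]}
    - {"claw": 0.8,"linear": [-2.8,2,0],"angular": [0,0,0]}
    - {"claw": 0.8,"linear": [-2.6,1.8,0],"angular": [0,0,0]}
    - {"claw": 0.8,"linear": [-2.4,1.7,0],"angular": [0,0,0]}
    - {"claw": 0.8,"linear": [-1.6,1,0],"angular": [0,0,0]}
    - {"claw": 0.8,"linear": [-0.8,0.5,0],"angular": [0,0,0]}
    - {"claw": 0.8,"linear": [0,0,0],"angular": [0,0,0]}
    - {"claw": 0.8,"linear": [0,0,0],"angular": [0,0,0]}

```text
t: 7.32
tool_pos: [0.626, 0.1891, 0.1512]
orientation: [0.149, -3.137, 0.0]
force: [0.1, 0.1, -1.1]
opening: 0.0462
```

```bash
python3 mv.py .6267 .1893 .0505 1.666
```

```text
t 7.33 pos [0.626  0.1891 0.1512] y-yaw deg 95.4 shift cm [-8.000e-02  1.000e-02  1.007e+01] turn z deg -0.03 tilt fix [-0.01 -0.05  0.  ] F [ 0.1  0.1 -1.1] open 0.0462
[[-0.996, -0.094, -0.001], [-0.094, 0.996, -0.0], [0.001, -0.0, -1.0]]
```

Lower to a cup height of about 3 cm, then look.

Call:
drive_tool:
  plan:
    - {"claw": 0.8,"linear": [0,0,2],"angular": [0,0,0]}
    - {"claw": 0.8,"linear": [0,0,2.5],"angular": [0,0,0]}
    - {"claw": 0.8,"linear": [0,0,1.7],"angular": [0,0,0]}
    - {"claw": 0.8,"linear": [0,0,1],"angular": [0,0,0]}
    - {"claw": 0.8,"linear": [0,0,0],"angular": [0,0,0]}
    - {"claw": 0.8,"linear": [0,0,0],"angular": [0,0,0]}

```text
t: 8.07
tool_pos: [0.6272, 0.1897, 0.0806]
orientation: [-0.149, 3.137, 0.0]
force: [0.9, -0.2, -0.9]
opening: 0.0463
```

```bash
python3 - <<'E'
from h import *
p=read_camera("scene");
x,y=.6267,.1893
crop(p,(405,225),130,110,6,"pics/low.png",[(proj(p,circ(x,y,.023,.0)),(0,0,255))])
E
python3 mv.py .6267 .1893 .0505 1.666
```

```text
t 8.12 pos [0.6274 0.1898 0.0808] y-yaw deg 95.4 shift cm [ 0.08 -0.04  3.03] turn z deg -0.02 tilt fix [ 0.01  0.11 -0.  ] F [ 0.1  0.  -0.7] open 0.0467
[[-0.995, -0.095, 0.002], [-0.095, 0.995, 0.0], [-0.002, 0.0, -1.0]]
```

View pics/low.png

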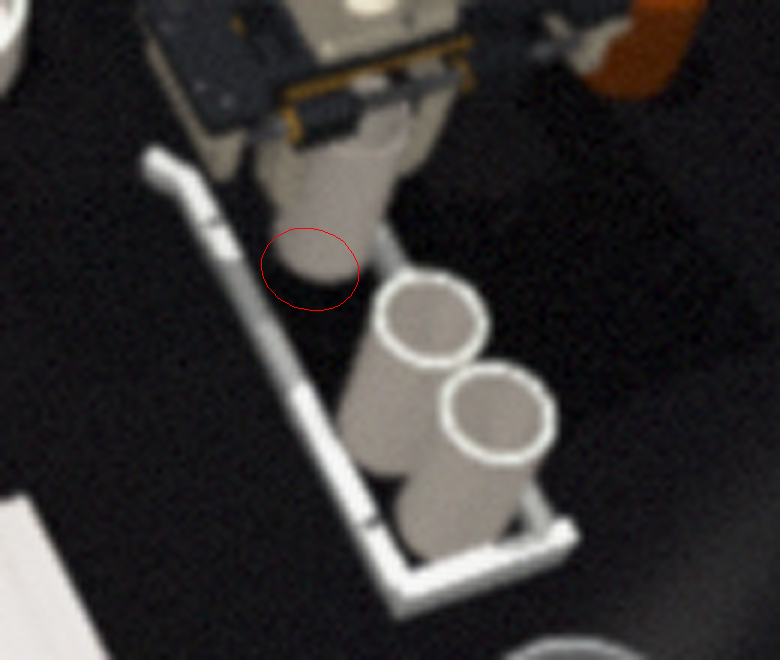

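The predicted footprint (red, crop (310,268)) lies between the rails and clear of the nearer cup. Finish lowering slowly.

Call:
drive_tool:
  plan:
    - {"claw": 0.8,"linear": [0,0,1.2],"angular": [0,0,0]}
    - {"claw": 0.8,"linear": [0,0,1],"angular": [0,0,0]}
    - {"claw": 0.8,"linear": [0,0,0.5],"angular": [0,0,0]}
    - {"claw": 0.8,"linear": [0,0,0.2],"angular": [0,0,0]}
    - {"claw": 0.8,"linear": [0,0,0],"angular": [0,0,0]}
    - {"claw": 0.8,"linear": [0,0,0],"angular": [0,0,0]}

```text
t: 8.88
tool_pos: [0.6267, 0.1896, 0.0507]
orientation: [-0.149, 3.138, 0.0]
force: [-0.5, -0.1, -1.0]
opening: 0.0463
```

```bash
python3 mv.py .6267 .1893 .0505 1.666
```

```text
t 8.88 pos [0.6267 0.1896 0.0507] y-yaw deg 95.4 shift cm [ 0.01 -0.03  0.02] turn z deg -0.02 tilt fix [-0.    0.02  0.  ] F [-0.5 -0.1 -1. ] open 0.0463
[[-0.996, -0.095, 0.0], [-0.095, 0.996, 0.0], [-0.0, -0.0, -1.0]]
```

Still carrying about 1 N, so I'll creep down until the bench takes it.

Call:
drive_tool:
  plan:
    - {"claw": 0.8,"linear": [0,0,0.1],"angular": [0,0,0]}
    - {"claw": 0.8,"linear": [0,0,0],"angular": [0,0,0]}

```text
t: 9.12
tool_pos: [0.6269, 0.1897, 0.0504]
orientation: [-0.149, 3.137, 0.0]
force: [-0.9, 0.2, 4.5]
opening: 0.0462
```

Call:
drive_tool:
  plan:
    - {"claw": 0.8,"linear": [0,0,0.1],"angular": [0,0,0]}
    - {"claw": 0.8,"linear": [0,0,0],"angular": [0,0,0]}

```text
t: 9.38
tool_pos: [0.6272, 0.1899, 0.0503]
orientation: [-0.149, 3.137, 0.001]
force: [-4.0, -0.4, 10.3]
opening: 0.0467
```

Call:
drive_tool:
  plan:
    - {"claw": 0.8,"linear": [0,0,-0.15],"angular": [0,0,0]}
    - {"claw": 0.45,"linear": [0,0,0],"angular": [0,0,0]}
    - {"claw": 0.4,"linear": [0,0,0],"angular": [0,0,0]}
    - {"claw": 0.2,"linear": [0,0,0],"angular": [0,0,0]}
    - {"claw": 0.05,"linear": [0,0,0],"angular": [0,0,0]}
    - {"claw": 0.05,"linear": [0,0,0],"angular": [0,0,0]}
    - {"claw": 0.05,"linear": [0,0,-1.5],"angular": [0,0,0]}
    - {"claw": 0.05,"linear": [0,0,-4],"angular": [0,0,0]}
    - {"claw": 0.05,"linear": [0,0,-5],"angular": [0,0,0]}
    - {"claw": 0.05,"linear": [0,0,-3],"angular": [0,0,0]}
    - {"claw": 0.05,"linear": [0,0,0],"angular": [0,0,0]}

```text
t: 10.75
tool_pos: [0.629, 0.1902, 0.1905]
orientation: [-0.149, 3.13, 0.002]
force: [0.1, 0.5, -0.4]
opening: 0.0883
```

```bash
python3 - <<'E'
from h import *
p=read_camera("scene");
x,y=.627,.1896
crop(p,(390,215),150,110,5,"pics/pl.png",[(proj(p,circ(x,y,.023,.1)),(0,0,255))])
E
python3 mv.py .4515 .0425 .19 1.618
```

```text
t 10.8 pos [0.6277 0.1898 0.1875] y-yaw deg 95.4 shift cm [ 18.93 -13.    -0.33] turn z deg 2.73 tilt fix [ 0.03  0.22 -0.  ] F [-0.8 -0.8 -0.9] open 0.0884
[[-0.995, -0.095, 0.004], [-0.095, 0.996, 0.001], [-0.004, 0.0, -1.0]]
```

View pics/pl.png

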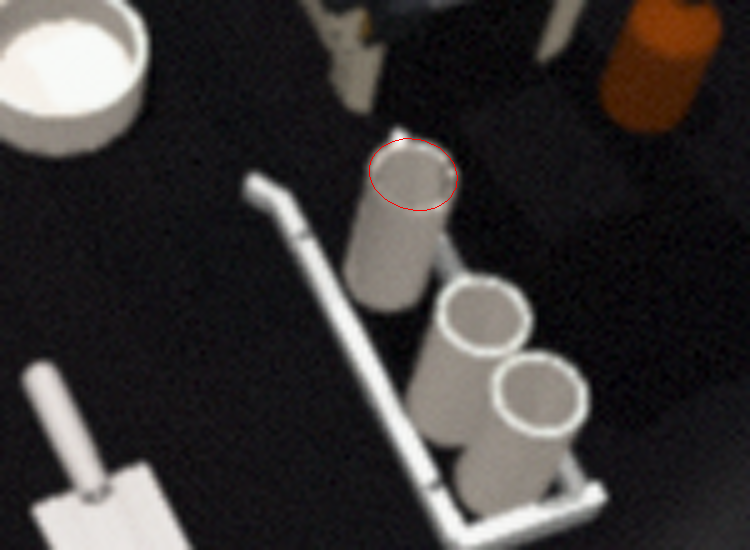

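The cup stands upright between the rails at crop (400,230), where predicted. Now over the dish.

Call:
drive_tool:
  plan:
    - {"claw": 0.57,"linear": [1.9,-1.3,0],"angular": [0,0,0]}
    - {"claw": 0.57,"linear": [3,-2,0],"angular": [0,0,0]}
    - {"claw": 0.57,"linear": [4,-2.8,0],"angular": [0,0,0]}
    - {"claw": 0.57,"linear": [4,-2.8,0],"angular": [0,0,0]}
    - {"claw": 0.57,"linear": [3,-2.1,0],"angular": [0,0,0]}
    - {"claw": 0.57,"linear": [2,-1.4,0],"angular": [0,0,0]}
    - {"claw": 0.57,"linear": [1,-0.6,0],"angular": [0,0,0]}
    - {"claw": 0.57,"linear": [0,0,0],"angular": [0,0,2.7]}
    - {"claw": 0.57,"linear": [0,0,4],"angular": [0,0,0]}
    - {"claw": 0.57,"linear": [0,0,5],"angular": [0,0,0]}
    - {"claw": 0.57,"linear": [0,0,2.5],"angular": [0,0,0]}
    - {"claw": 0.57,"linear": [0,0,0],"angular": [0,0,0]}

```text
t: 12.3
tool_pos: [0.4482, 0.0426, 0.0672]
orientation: [0.075, -3.134, -0.001]
force: [-0.1, 0.2, 0.5]
opening: 0.0396
```

```bash
python3 - <<'E'
from h import *
p=read_camera("scene");
x,y=.4515,.0425
crop(p,(326,165),140,100,5,"pics/di.png",[(proj(p,circ(x,y,.047,.04)),(0,0,255))])
E
python3 mv.py .4515 .0425 .012 1.617
```

```text
t 12.35 pos [0.4498 0.0425 0.0692] y-yaw deg 92.8 shift cm [-0.19 -0.01  5.72] turn z deg 0.11 tilt fix [ 0.02 -0.17  0.  ] F [ 0.6 -0.6  0.5] open 0.0399
[[-0.999, -0.048, -0.003], [-0.048, 0.999, 0.0], [0.003, 0.0, -1.0]]
```

View pics/di.png

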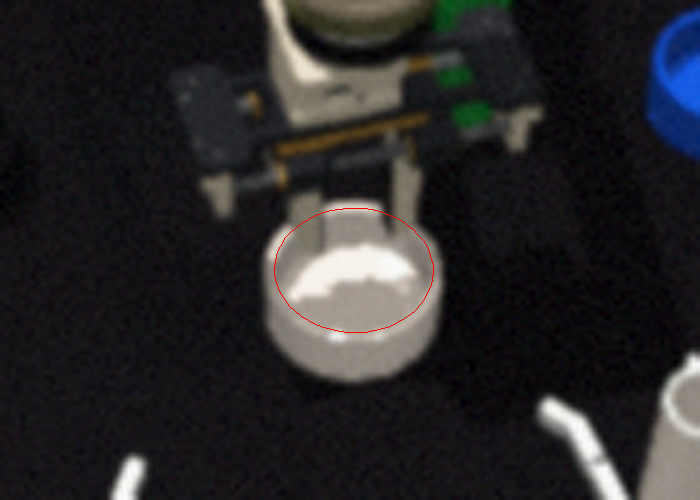

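Call:
drive_tool:
  plan:
    - {"claw": 0.57,"linear": [-0.2,0,2],"angular": [0,0,0]}
    - {"claw": 0.57,"linear": [0,0,2],"angular": [0,0,0]}
    - {"claw": 0.57,"linear": [0,0,1],"angular": [0,0,0]}
    - {"claw": 0.57,"linear": [0,0,0.4],"angular": [0,0,0]}
    - {"claw": 0.57,"linear": [0,0,0],"angular": [0,0,0]}
    - {"claw": 0.42,"linear": [0,0,0],"angular": [0,0,0]}
    - {"claw": 0.42,"linear": [0,0,0],"angular": [0,0,0]}
    - {"claw": 0.42,"linear": [0,0,0],"angular": [0,0,0]}
  newtons: 5

```text
t: 13.35
tool_pos: [0.4529, 0.0424, 0.0164]
orientation: [-0.075, 3.14, -0.0]
force: [-0.7, 0.2, -0.4]
opening: 0.054
```

```bash
python3 mv.py .4515 -.186 .014 1.617
python3 - <<'E'
from h import *
p=read_camera("scene");
crop(p,(326,165),140,100,5,"pics/di2.png")
E
```

```text
t 13.35 pos [0.4529 0.0424 0.0164] y-yaw deg 92.7 shift cm [  1.23 -22.8    0.24] turn z deg 0.08 tilt fix [-0.    0.02  0.  ] F [-0.7  0.2 -0.4] open 0.054
[[-0.999, -0.048, 0.0], [-0.048, 0.999, 0.0], [-0.0, -0.0, -1.0]]
```

View pics/di2.png

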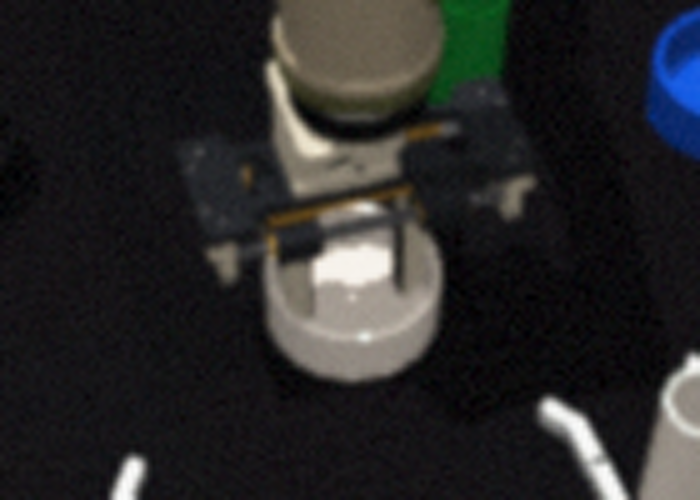

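Both fingers are inside the dish. Slide it sideways onto the wide row's axis.

Call:
drive_tool:
  plan:
    - {"claw": 0.42,"linear": [0,-0.5,0],"angular": [0,0,0]}
    - {"claw": 0.42,"linear": [0.1,-1,0],"angular": [0,0,0]}
    - {"claw": 0.42,"linear": [0.1,-1.5,0],"angular": [0,0,0]}
    - {"claw": 0.42,"linear": [0.1,-1.5,0],"angular": [0,0,0]}
    - {"claw": 0.42,"linear": [0.1,-1.5,0],"angular": [0,0,0]}
    - {"claw": 0.42,"linear": [0.1,-1.5,0],"angular": [0,0,0]}
    - {"claw": 0.42,"linear": [0.1,-1.5,0],"angular": [0,0,0]}
    - {"claw": 0.42,"linear": [0.1,-1.5,0],"angular": [0,0,0]}
    - {"claw": 0.42,"linear": [0.1,-1.5,0],"angular": [0,0,0]}

```text
t: 14.52
tool_pos: [0.4504, -0.0789, 0.0162]
orientation: [-0.075, 3.141, -0.0]
force: [-0.4, 2.0, 0.2]
opening: 0.0537
```

```bash
python3 mv.py .4515 -.186 .014 1.617
python3 - <<'E'
from h import *
p=read_camera("scene");
crop(p,(286,170),160,110,5,"pics/di3.png")
E
```

```text
t 14.53 pos [ 0.4504 -0.0789  0.0162] y-yaw deg 92.7 shift cm [  0.41 -10.7    0.22] turn z deg 0.09 tilt fix [-0.  0.  0.] F [-0.4  2.   0.2] open 0.0537
[[-0.999, -0.048, 0.0], [-0.048, 0.999, -0.0], [-0.0, -0.0, -1.0]]
```

View pics/di3.png

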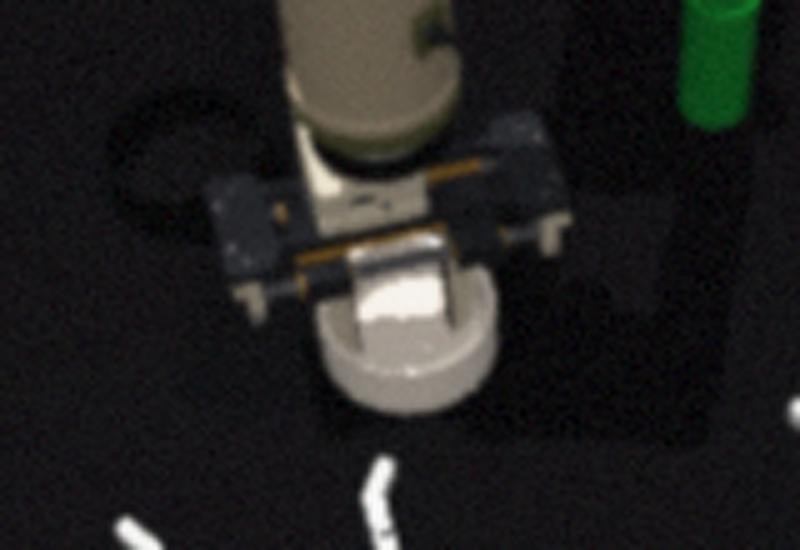

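The dish slides flat, caged by the fingers. Continue.

Call:
drive_tool:
  plan:
    - {"claw": 0.42,"linear": [0.1,-1.5,0],"angular": [0,0,0]}
    - {"claw": 0.42,"linear": [0.1,-1.5,0],"angular": [0,0,0]}
    - {"claw": 0.42,"linear": [0.1,-1.5,0],"angular": [0,0,0]}
    - {"claw": 0.42,"linear": [0.1,-1.5,0],"angular": [0,0,0]}
    - {"claw": 0.42,"linear": [0,-1.5,0],"angular": [0,0,0]}
    - {"claw": 0.42,"linear": [0,-1.5,0],"angular": [0,0,0]}
    - {"claw": 0.42,"linear": [0,-1.1,0],"angular": [0,0,0]}
    - {"claw": 0.42,"linear": [0,-0.8,0],"angular": [0,0,0]}
    - {"claw": 0.42,"linear": [0,0,0],"angular": [0,0,0]}
    - {"claw": 0.42,"linear": [0,0,0],"angular": [0,0,0]}

```text
t: 15.82
tool_pos: [0.4517, -0.1868, 0.0161]
orientation: [0.075, -3.141, 0.0]
force: [0.0, -0.2, 0.3]
opening: 0.054
```

```bash
python3 mv.py .629 -.178 .014 1.617
python3 - <<'E'
from h import *
p=read_camera("scene");s=read_state()["tool_pos"]
c=[(proj(p,[[ .562-.11,-.181-.11*.046,0.04],[.562+.17,-.181+.17*.046,.04]]),(0,255,0))]
for w in(-.052,.052): c.append((proj(p,[[ .562-.11,-.181-.11*.046+w,0.0],[.562+.17,-.181+.17*.046+w,.0]]),(0,0,255)))
crop(p,(266,200),160,120,5,"pics/di4.png",c)
E
```

```text
t 15.82 pos [ 0.4517 -0.1868  0.0161] y-yaw deg 92.7 shift cm [-17.75   0.03   0.21] turn z deg 0.09 tilt fix [-0. -0.  0.] F [ 0.  -0.2  0.3] open 0.054
[[-0.999, -0.048, -0.0], [-0.048, 0.999, -0.0], [0.0, -0.0, -1.0]]
```

View pics/di4.png

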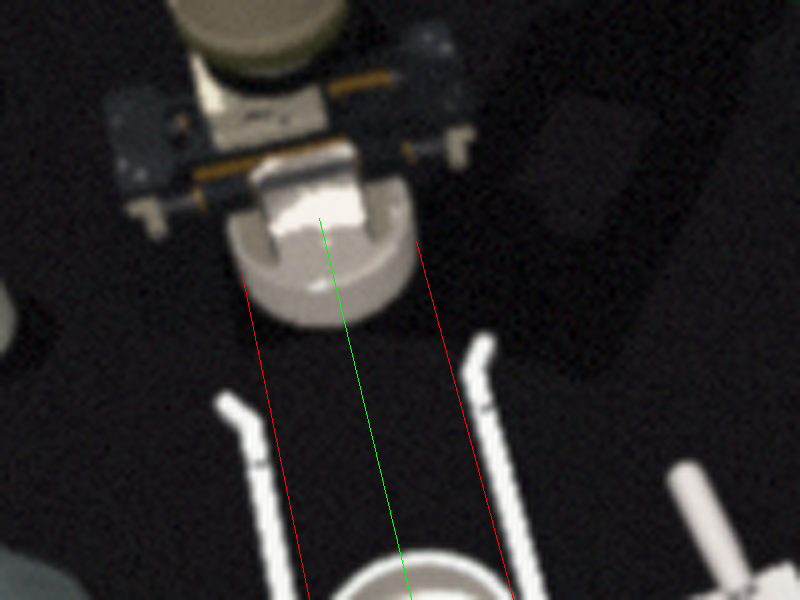

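The dish is on the row's axis (red lines mark its swath between the rails). Push it in, watching the force.

Call:
drive_tool:
  plan:
    - {"claw": 0.42,"linear": [-0.5,0,0],"angular": [0,0,0]}
    - {"claw": 0.42,"linear": [-0.8,0,0],"angular": [0,0,0]}
    - {"claw": 0.42,"linear": [-1.2,0,0],"angular": [0,0,0]}
    - {"claw": 0.42,"linear": [-1.2,0,0],"angular": [0,0,0]}
    - {"claw": 0.42,"linear": [-1.2,0,0],"angular": [0,0,0]}
    - {"claw": 0.42,"linear": [-1.2,0,0],"angular": [0,0,0]}
    - {"claw": 0.42,"linear": [-0.8,0,0],"angular": [0,0,0]}

```text
t: 16.75
tool_pos: [0.5214, -0.1836, 0.0161]
orientation: [0.075, -3.141, -0.0]
force: [-1.1, 0.1, 0.5]
opening: 0.054
```

Call:
drive_tool:
  plan:
    - {"claw": 0.42,"linear": [-0.8,0,0],"angular": [0,0,0]}
    - {"claw": 0.42,"linear": [-0.8,0,0],"angular": [0,0,0]}
    - {"claw": 0.42,"linear": [-0.8,0,0],"angular": [0,0,0]}

```text
t: 17.12
tool_pos: [0.545, -0.1825, 0.0161]
orientation: [0.075, -3.141, -0.0]
force: [-1.6, -0.3, 0.2]
opening: 0.0534
```

```bash
python3 mv.py .629 -.178 .014 1.617
python3 - <<'E'
from h import *
p=read_camera("scene")
crop(p,(266,220),160,120,5,"pics/di5.png")
E
```

```text
t 17.12 pos [ 0.545  -0.1825  0.0161] y-yaw deg 92.7 shift cm [-8.41  0.05  0.21] turn z deg 0.08 tilt fix [ 0. -0.  0.] F [-1.6 -0.3  0.2] open 0.0534
[[-0.999, -0.048, -0.0], [-0.048, 0.999, 0.0], [0.0, 0.0, -1.0]]
```

View pics/di5.png

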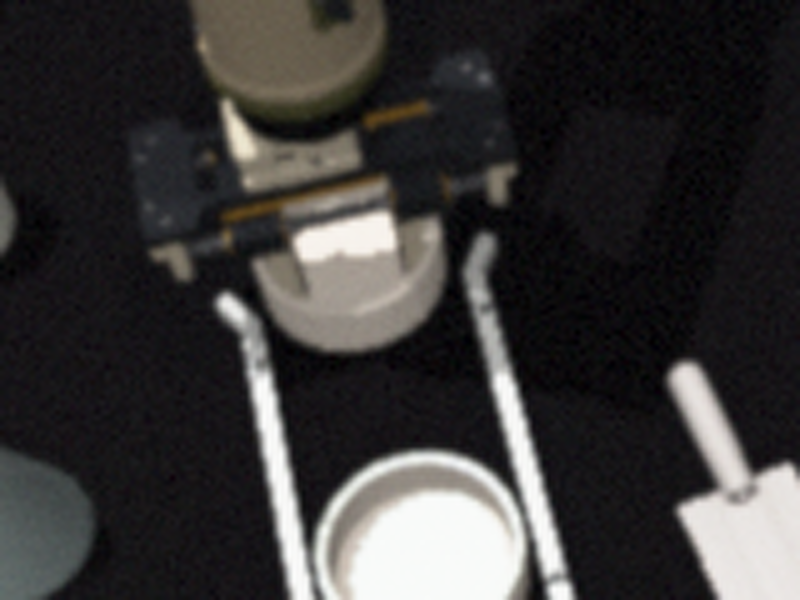

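The dish is entering centred, at crop (350,280) between the flares. Carry on.

Call:
drive_tool:
  plan:
    - {"claw": 0.42,"linear": [-0.8,0,0],"angular": [0,0,0]}
    - {"claw": 0.42,"linear": [-0.8,0,0],"angular": [0,0,0]}
    - {"claw": 0.42,"linear": [-0.8,0,0],"angular": [0,0,0]}
    - {"claw": 0.42,"linear": [-0.8,0,0],"angular": [0,0,0]}

```text
t: 17.68
tool_pos: [0.5771, -0.1809, 0.0162]
orientation: [0.075, -3.141, 0.0]
force: [-2.2, 0.4, 0.5]
opening: 0.0541
```

Call:
drive_tool:
  plan:
    - {"claw": 0.42,"linear": [-0.8,0,0],"angular": [0,0,0]}
    - {"claw": 0.42,"linear": [-0.8,0,0],"angular": [0,0,0]}
    - {"claw": 0.42,"linear": [-0.8,0,0],"angular": [0,0,0]}
    - {"claw": 0.42,"linear": [-0.8,0,0],"angular": [0,0,0]}

```text
t: 18.18
tool_pos: [0.609, -0.1794, 0.0161]
orientation: [0.075, -3.141, 0.0]
force: [-2.4, 0.5, 0.9]
opening: 0.0538
```

```bash
python3 mv.py .629 -.178 .014 1.617
python3 - <<'E'
from h import *
p=read_camera("scene")
crop(p,(266,240),160,120,5,"pics/di6.png")
E
```

```text
t 18.18 pos [ 0.609  -0.1794  0.0161] y-yaw deg 92.7 shift cm [-2.    0.05  0.21] turn z deg 0.09 tilt fix [-0. -0.  0.] F [-2.4  0.5  0.9] open 0.0538
[[-0.999, -0.048, -0.0], [-0.048, 0.999, -0.0], [0.0, -0.0, -1.0]]
```

View pics/di6.png

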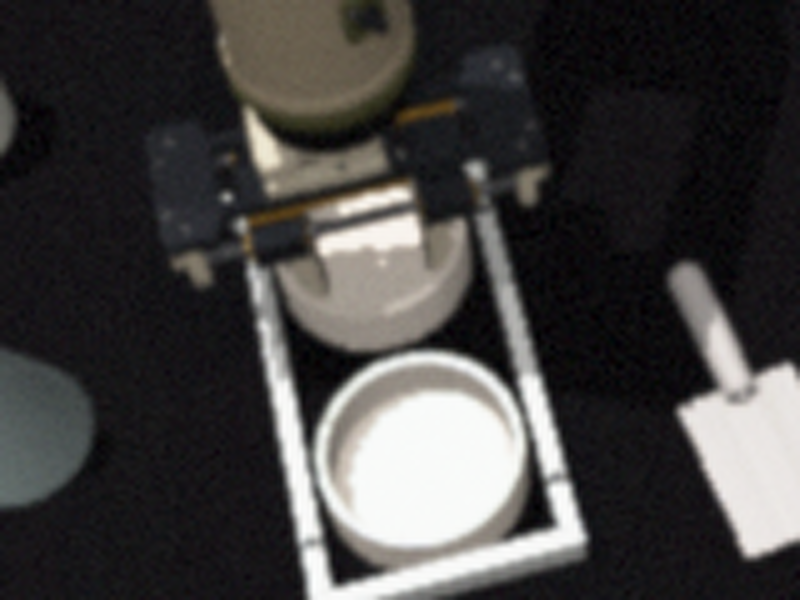

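Call:
drive_tool:
  plan:
    - {"claw": 0.42,"linear": [-0.6,0,0],"angular": [0,0,0]}
    - {"claw": 0.42,"linear": [-0.6,0,0],"angular": [0,0,0]}

```text
t: 18.48
tool_pos: [0.6207, -0.1789, 0.0161]
orientation: [0.075, -3.141, -0.0]
force: [-2.4, 0.1, 2.0]
opening: 0.0538
```

Call:
drive_tool:
  plan:
    - {"claw": 0.42,"linear": [-0.4,0,0],"angular": [0,0,0]}

```text
t: 18.6
tool_pos: [0.6248, -0.1786, 0.0161]
orientation: [-0.075, 3.141, 0.0]
force: [-2.9, 0.0, 1.4]
opening: 0.0539
```

Call:
drive_tool:
  plan:
    - {"claw": 0.42,"linear": [-0.3,0,0],"angular": [0,0,0]}

```text
t: 18.73
tool_pos: [0.6277, -0.1785, 0.0161]
orientation: [0.075, -3.141, -0.0]
force: [-1.6, 1.1, 1.8]
opening: 0.0541
```

Call:
drive_tool:
  plan:
    - {"claw": 0.42,"linear": [-0.2,0,0],"angular": [0,0,0]}

```text
t: 18.85
tool_pos: [0.6296, -0.1784, 0.0161]
orientation: [0.075, -3.141, -0.0]
force: [-1.7, 0.5, 1.0]
opening: 0.0538
```

```bash
python3 mv.py .629 -.178 .014 1.617
python3 - <<'E'
from h import *
p=read_camera("scene")
crop(p,(266,240),160,120,5,"pics/di7.png")
E
```

```text
t 18.85 pos [ 0.6296 -0.1784  0.0161] y-yaw deg 92.7 shift cm [0.05 0.04 0.21] turn z deg 0.09 tilt fix [ 0.   -0.01  0.  ] F [-1.7  0.5  1. ] open 0.0538
[[-0.999, -0.048, -0.0], [-0.048, 0.999, 0.0], [0.0, 0.0, -1.0]]
```

View pics/di7.png

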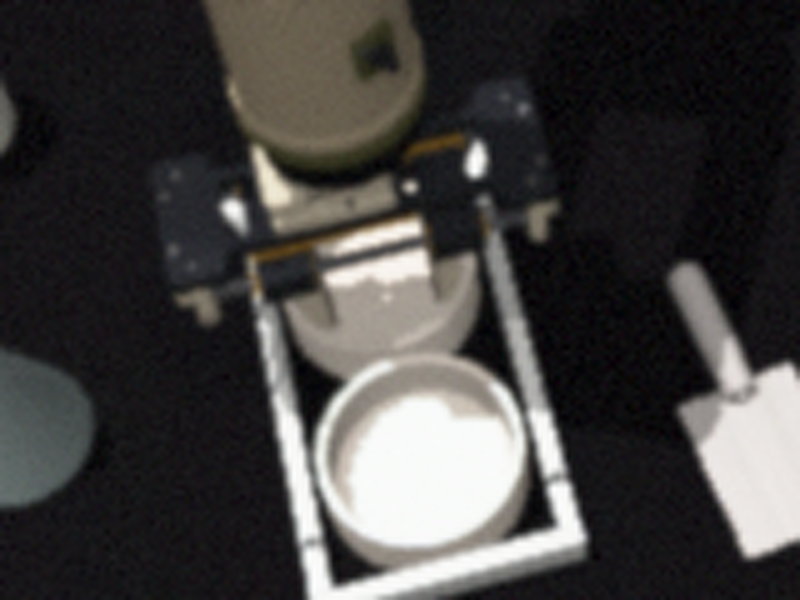

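Close, but no contact force yet. Keep creeping.

Call:
drive_tool:
  plan:
    - {"claw": 0.42,"linear": [-0.2,0,0],"angular": [0,0,0]}

```text
t: 19.02
tool_pos: [0.6314, -0.1784, 0.0162]
orientation: [0.075, -3.141, -0.0]
force: [-2.0, 0.1, 0.5]
opening: 0.0539
```

Call:
drive_tool:
  plan:
    - {"claw": 0.42,"linear": [-0.2,0,0],"angular": [0,0,0]}

```text
t: 19.15
tool_pos: [0.6335, -0.1782, 0.0161]
orientation: [0.075, -3.141, -0.0]
force: [-2.1, 0.3, 0.8]
opening: 0.0541
```

Call:
drive_tool:
  plan:
    - {"claw": 0.42,"linear": [-0.2,0,0],"angular": [0,0,0]}

```text
t: 19.27
tool_pos: [0.6353, -0.1782, 0.0161]
orientation: [0.075, -3.14, -0.0]
force: [-4.5, -0.3, 1.8]
opening: 0.0535
```

Call:
drive_tool:
  plan:
    - {"claw": 0.42,"linear": [-0.2,0,0],"angular": [0,0,0]}

```text
t: 19.4
tool_pos: [0.6372, -0.1781, 0.016]
orientation: [0.075, -3.14, -0.0]
force: [-5.4, -1.1, 2.8]
opening: 0.0539
```

```bash
python3 - <<'E'
from h import *
p=read_camera("scene")
crop(p,(266,240),160,120,5,"pics/di8.png")
E
```

```text
(no output)
```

View pics/di8.png

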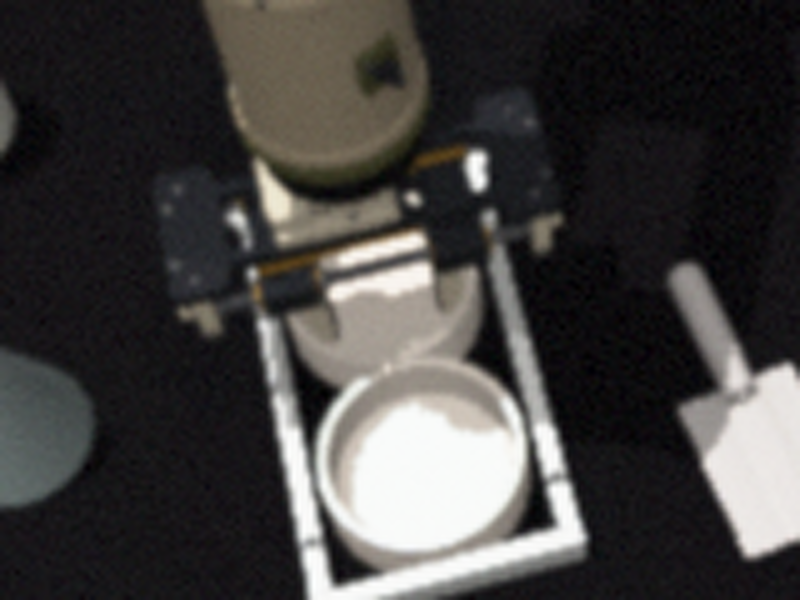

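The force doubled from about 2.1 to 5 N, so the dishes have met; in the picture they touch at crop (395,360). Back off, narrow the fingers, lift clear, then retreat for a full look.

Call:
drive_tool:
  plan:
    - {"claw": 0.42,"linear": [0.6,0,0],"angular": [0,0,0]}
    - {"claw": 0.57,"linear": [0,0,0],"angular": [0,0,0]}
    - {"claw": 0.57,"linear": [0,0,0],"angular": [0,0,0]}
    - {"claw": 0.57,"linear": [0,0,-1],"angular": [0,0,0]}
    - {"claw": 0.57,"linear": [0,0,-3],"angular": [0,0,0]}
    - {"claw": 0.57,"linear": [0,0,-5],"angular": [0,0,0]}
    - {"claw": 0.57,"linear": [0,0,-5],"angular": [0,0,0]}
    - {"claw": 0.57,"linear": [4,0,-5],"angular": [0,0,0]}
    - {"claw": 0.57,"linear": [5,0,0],"angular": [0,0,0]}
    - {"claw": 0.57,"linear": [5,0,0],"angular": [0,0,0]}
    - {"claw": 0.57,"linear": [5,0,0],"angular": [0,0,0]}
    - {"claw": 0.57,"linear": [4,0,0],"angular": [0,0,0]}

```text
t: 20.95
tool_pos: [0.4013, -0.1893, 0.2058]
orientation: [-0.075, 3.139, -0.002]
force: [-0.5, -0.3, 0.2]
opening: 0.0399
```

```bash
cat > f3.py <<'E'
from fit import *
def cyl(x,y,r,z0,z1):return np.concatenate([circ(x,y,r,z0),circ(x,y,r,z1)])
G=pickle.load(open("rows.pkl","rb"))
for n in("scene","top"):
    p=read_camera(n);cv2.imwrite(f"pics/{n}_end.png",p["pixels"][:,:,::-1])
    for l in("dish","cup"):
        for d in search_frame(p,l): print(n,l,round(d["p"],2),np.round(d["at"],3))
    # dish pair: rim fit by overlay; row frames
    cs=[]
    q=G["wide",n]; 
    for x in(.067,.119,.171): pass
    cs=[(proj(p,tf(circ(xx,0,.052,.04),q)),(0,0,255)) for xx in(.069,.173)]+[(proj(p,tf(circ(.06,0,.023,.1),G["narrow",n])),(0,255,0))]
    crop(p,(320,150) if n=="top" else (320,235),200,120,4,f"pics/{n}_endc.png",cs)
E
python3 f3.py
```

```text
scene dish 0.71 [ 0.725 -0.172  0.007]
scene dish 0.7 [ 0.279 -0.186  0.011]
scene dish 0.6 [ 0.617 -0.179  0.001]
scene dish 0.56 [0.344 0.324 0.015]
scene cup 0.97 [0.724 0.188 0.066]
scene cup 0.97 [0.317 0.152 0.072]
scene cup 0.75 [0.637 0.182 0.062]
scene cup 0.55 [0.767 0.197 0.068]
top dish 0.71 [ 0.278 -0.198  0.006]
top dish 0.64 [ 0.731 -0.176  0.01 ]
top dish 0.62 [ 0.628 -0.174  0.006]
top cup 0.82 [0.771 0.208 0.07 ]
top cup 0.61 [0.717 0.196 0.058]
top cup 0.55 [0.631 0.193 0.046]
top cup 0.53 [0.296 0.156 0.045]
```

View pics/scene_endc.png

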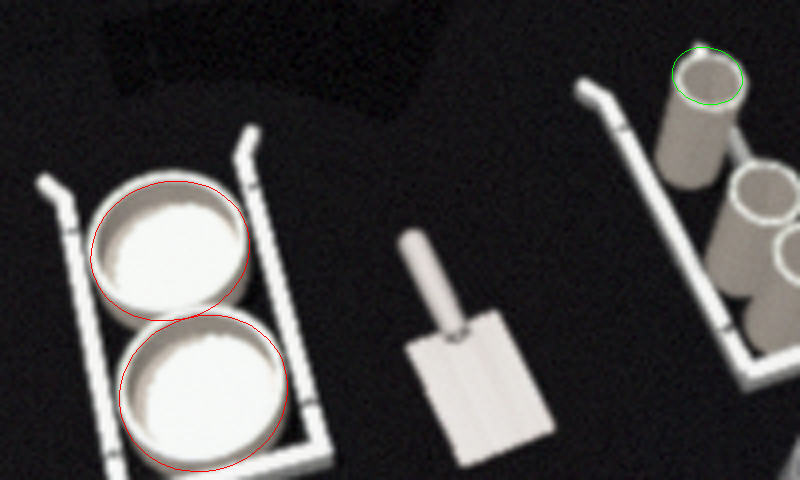

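View pics/top_endc.png

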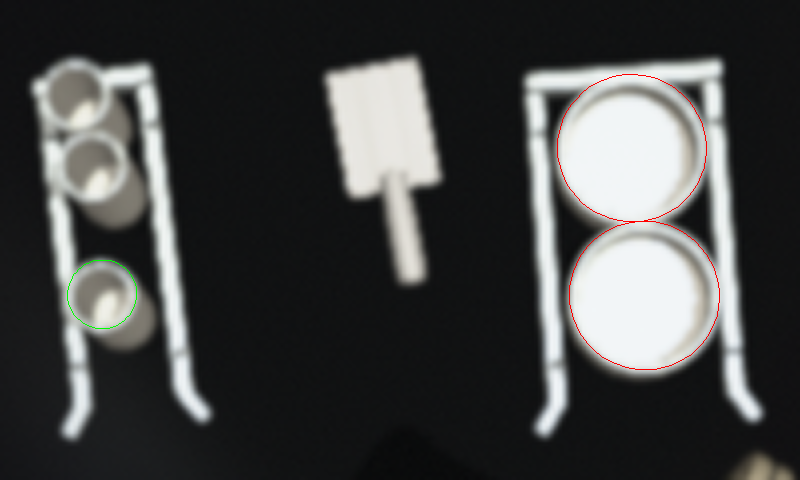

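View pics/scene_end.png

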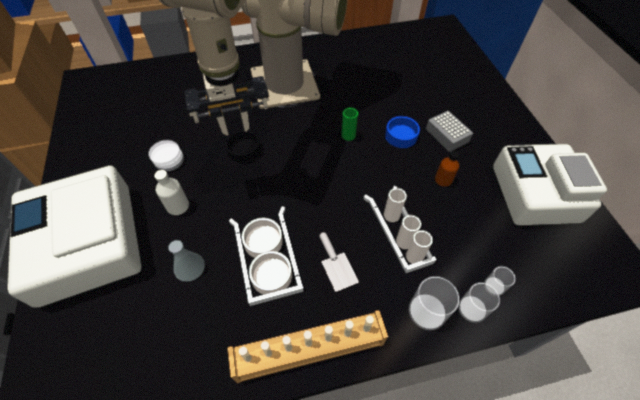

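Both pictures show the dishes touching between the wide rails (top crop (638,222)). The cup is upright between the narrow rails (top crop (102,295)), and the spatula, bottles, flask and row items are where they were. I'm handing it in.

```bash
python3 -c "
from plant import *
print(close_job())"
```

```text
the job is handed in; nothing more can be done
None
```

I lifted the cup out of the dish and set it upright in the narrow row. I then slid the empty dish, with the fingers inside its wall, into the wide row until it met the dish there. The job was handed in at about 21 s of the 64 s; no verdict came back.

**Cup:** it was lowered until the bench pushed back (4.5 N, then 10 N) and only then released. The last pictures show it upright between the rails, at about x = 60 mm in the row, clear of the nearer cup.

**Dish:** the push force rose from about 2 N to about 5 N when the dishes met. Both cameras show the two dishes touching and roughly centred between the rails. In the close crops it stayed flat on the bench while sliding.

**Other things:** the spatula, bottles, flask, both row cups and the dish already there look unmoved.

**Disagreements in my measurements:**
- The two cameras gave the rows' positions up to 7 mm apart along x, 2 mm across, and 0.015 rad in the narrow row's angle.
- The automatic outline fit for the cup's starting position failed in the top view, so I used its rim ellipse instead.
- In the scene view my drawn outlines lie 1–2 px off the objects, so the final check there is good to a few mm only.

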